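# Restock the solder stand: hang the full cassette, return the spent ones

## Task

Three solder cassettes that look alike stand on the bench; one holds a full reel, the other two only spent cores, and only their weight tells which. Hang the full one in the free top row of slots of the slotted stand, hook tabs through the slots and down until it is fully home, and stand both spent ones upright on the floor of the black tray for return. Leave the flux bottle, the power brick and the instrument case where they are.

Things in the scene. Friction and masses are not known exactly. Their poses are not given: they have to be found in the camera images.
- cassette_1: closed grey solder-reel cassette, all three alike outside: body 92 long (x) x 56 wide (y) x 70 mm tall, flat sides, loose, upright; origin under the body's middle, z up, front with white card at -x. On the back (+x), at y = +-17 mm, two hook tabs 6 mm wide: tongue at z 52 to 58 mm, hook dropping to z = 42 mm; outermost x = +56 mm; gap from back to hook 4 mm at the tongue, 6 mm at the tip
- cassette_2: closed grey solder-reel cassette, all three alike outside: body 92 long (x) x 56 wide (y) x 70 mm tall, flat sides, loose, upright; origin under the body's middle, z up, front with white card at -x. Weight with a spent core about 0.13 kg, with a full reel 0.5 to 0.65 kg; exactly one of the three is full, any of them. The reel stands in the middle
- cassette_3: closed grey solder-reel cassette, all three alike outside: body 92 long (x) x 56 wide (y) x 70 mm tall, flat sides, loose, upright; origin under the body's middle, z up, front with white card at -x. Best gripped across its width, near mid-length, 50 mm or so above its underside. Hook tabs as told for cassette_1, weights as told for cassette_2
- stand: fixed slotted steel panel, 100 wide, 3 thick, top 214 mm over the bench, on a dark base plate (11 mm high, reaching 90 mm before the panel). Origin on the bench under the middle of its front face, x through the panel to the back. Slots 12 wide, 24 mm high, at y = +-17 mm, lower edges 75, 125, 175 mm up. The cassette in the lowest row (z 23 to 93 mm) is fixed to it
- top_slots (a point): on the panel's front face midway between the two top slots, at the height of their lower edges; axes as the stand's. A cassette fully home has its back on the panel and its tongues on the lower edges: origin at about x = -46, y = 0, z = -54 mm from here, drooping 3 degrees; to go in, hold it about 15 mm higher (12 to 20), push, then lower
- tray: fixed black open tray, outside 200 (its x) x 150 mm (y), walls 3 thick and 30 mm high, floor 3 mm above the bench; origin under its middle. The two spent cassettes fit side by side along its x, each lengthwise along its y
- flux_bottle: white dropper bottle, 32 mm wide, 100 mm tall, behind and left of the stand; origin under its middle; leave alone
- brick: black laptop power brick, 50 x 115 x 32 mm, on the bench left of the tray; origin under its middle; leave alone
- meter_box: flat grey instrument case, 110 x 140 x 32 mm, on the bench at the far right; origin under its middle; leave alone

How it is judged:
At the end, for the whole second after the job is handed in: Full cassette hung in the top slots: origin within 5 mm of home in height and off the panel, 6 mm sideways, 0.12 rad of upright. The two light ones (each pressing on the tray with 0.5 to 2.8 N) upright (0.10 rad) on the tray's floor. All at rest ((((x of cassette_1 in the frame of top_slots between -0.052 and -0.042 m and y of cassette_1 in the frame of top_slots between -0.006 and 0.006 m and z of cassette_1 in the frame of top_slots between -0.06 and -0.049 m and angle between cassette_1's own z axis and vertical below 0.12 rad and linear speed of cassette_1 below 0.02 m/s) and (x of cassette_2 in the frame of tray between -0.09 and 0.09 m and y of cassette_2 in the frame of tray between -0.065 and 0.065 m and z of cassette_2 in the frame of tray below 0.01 m and angle between cassette_2's own z axis and vertical below 0.1 rad and linear speed of cassette_2 below 0.02 m/s and contact force between cassette_2 and tray between 0.5 and 2.8 N) and (x of cassette_3 in the frame of tray between -0.09 and 0.09 m and y of cassette_3 in the frame of tray between -0.065 and 0.065 m and z of cassette_3 in the frame of tray below 0.01 m and angle between cassette_3's own z axis and vertical below 0.1 rad and linear speed of cassette_3 below 0.02 m/s and contact force between cassette_3 and tray between 0.5 and 2.8 N)) or ((x of cassette_2 in the frame of top_slots between -0.052 and -0.042 m and y of cassette_2 in the frame of top_slots between -0.006 and 0.006 m and z of cassette_2 in the frame of top_slots between -0.06 and -0.049 m and angle between cassette_2's own z axis and vertical below 0.12 rad and linear speed of cassette_2 below 0.02 m/s) and (x of cassette_1 in the frame of tray between -0.09 and 0.09 m and y of cassette_1 in the frame of tray between -0.065 and 0.065 m and z of cassette_1 in the frame of tray below 0.01 m and angle between cassette_1's own z axis and vertical below 0.1 rad and linear speed of cassette_1 below 0.02 m/s and contact force between cassette_1 and tray between 0.5 and 2.8 N) and (x of cassette_3 in the frame of tray between -0.09 and 0.09 m and y of cassette_3 in the frame of tray between -0.065 and 0.065 m and z of cassette_3 in the frame of tray below 0.01 m and angle between cassette_3's own z axis and vertical below 0.1 rad and linear speed of cassette_3 below 0.02 m/s and contact force between cassette_3 and tray between 0.5 and 2.8 N)) or ((x of cassette_3 in the frame of top_slots between -0.052 and -0.042 m and y of cassette_3 in the frame of top_slots between -0.006 and 0.006 m and z of cassette_3 in the frame of top_slots between -0.06 and -0.049 m and angle between cassette_3's own z axis and vertical below 0.12 rad and linear speed of cassette_3 below 0.02 m/s) and (x of cassette_1 in the frame of tray between -0.09 and 0.09 m and y of cassette_1 in the frame of tray between -0.065 and 0.065 m and z of cassette_1 in the frame of tray below 0.01 m and angle between cassette_1's own z axis and vertical below 0.1 rad and linear speed of cassette_1 below 0.02 m/s and contact force between cassette_1 and tray between 0.5 and 2.8 N) and (x of cassette_2 in the frame of tray between -0.09 and 0.09 m and y of cassette_2 in the frame of tray between -0.065 and 0.065 m and z of cassette_2 in the frame of tray below 0.01 m and angle between cassette_2's own z axis and vertical below 0.1 rad and linear speed of cassette_2 below 0.02 m/s and contact force between cassette_2 and tray between 0.5 and 2.8 N)))); the robot touches nothing.
It fails at once if the flux bottle pushed more than 25 mm from its place (distance of flux_bottle from where it was at the start of the episode above 0.025 m).
It fails at once if the power brick pushed more than 25 mm from its place (distance of brick from where it was at the start of the episode above 0.025 m).
It fails at once if the instrument case pushed more than 25 mm from its place (distance of meter_box from where it was at the start of the episode above 0.025 m).
It also fails if it takes over 72 s, if anything falls off the work surface, if the arm or the gripper's body presses on something with over 40 N, if the wrist force passes 120 N, or if a joint passes its speed limit or range.

## Robot

A 6-joint arm with a two-finger parallel gripper is mounted at the origin on a cart in front of the work surface, level with it; the furniture and walls round the work are solid. World frame = base frame: x ahead of the robot, y to its left, z up, the work surface at z = 0. Lengths are in m, angles in rad, forces in N, time in s.
With the tool pointing down it reaches from about 0.25 to 0.775 m from the base axis. Payload 4 kg.
Tool frame: the origin (TCP) lies at the very end of the fingers, on their centre line; the grasp point (between the pads) lies 19 mm behind it (robot.tcp_to_grasp is the distance from the TCP to the grasp point, in m); z points along the fingers, y is the line along which they close (so a half turn about z gives the same grasp; the last joint's range is limited). The gripper opens to 94 mm and grips with 3 to 60 N. Pads are 16 mm wide; open, the fingers measure 119 mm over their backs; the gripper's body (75 mm by 177 mm) begins 78 mm behind the grasp point.
Start: joints at [1.119, 0.087, 1.371, -0, 1.684, -0.103], TCP at [0.188, 0.517, 0.206] pointing down, gripper open.
Joint ranges: [-3.1, 3.1], [-0.76, 2.03], [0.27, 2.55], [-1.08, 4.22], [0.17, 2.65], [-2.57, 2.57]. Speed limits (rad/s): [2.79, 2.79, 3.14, 3.14, 3.14, 3.14].

## Interface

Orientations are given as [roll, pitch, yaw] about the fixed x, y, z axes, in that order (R = Rz(yaw) Ry(pitch) Rx(roll)).
In Python, from bench import robot, cams, job, telemetry gives the robot as it stands (robot), with the cameras (cams), the job (job) and the readings (telemetry).
- The arm moves only by the tool shift_gripper, called after "Emit:" as name(argument=value, ...), one argument or row to a line, values as JSON. Schema: {"type":"object","properties":{"ticks":{"type":"array","items":{"type":"array","prefixItems":[{"type":"number"},{"type":"array","items":{"type":"number"},"minItems":3,"maxItems":3},{"type":"number"}],"minItems":3,"maxItems":3},"minItems":1,"maxItems":20},"only":{"type":"string"},"quiet":{"type":"boolean"},"lines":{"type":"string"}},"required":["ticks"],"additionalProperties":false}. ticks is a list of rows, 1 to 20 of them, each written [opening, [dx, dy, dz], turn]: the finger opening in m, then dx, dy, dz in shares of 0.6 m (1.0 is 0.6 m), then a turn about the tool's z in a scale on which 1.0 is pi rad; each row shifts and turns the commanded pose from where the row before left it, along the tool's axes as they then stand; what a row does not reach is not made up. A row lasts 1/12 s, in which the tool goes at most 0.0417 m and 0.125 rad, less where a joint would pass 70% of its speed; a pose out of reach is approached as far as the arm can. The fingers move at their own pace and stop on an object; the grip force is fixed at half the most. Time passes only in rows, so rows that do not move let the fingers close. The tool returns the time, the measured TCP pose, the force, the opening and the grip force at its end. only (a regular expression) keeps the lines of the reply that match it, lines (a string "A,B") keeps lines A to B, and quiet returns only ok. Shift and turn numbers lie between -1 and 1, and a call with a number outside is refused. Input that does not fit is refused with a message, and nothing moves.
- telemetry.get_obs(): the state, without advancing time (a new reading comes with each control period).
- cams.snapshot(name): name is "scene" or "top" or "wrist"; returns a dict with "color" (384x512x3 uint8, blue, green, red), "fx", "fy", "cx", "cy" (pixels), "k1" (the pictures are not rectified: a ray, as slopes to the right and down, at radius r is drawn at 1 + k1 r^2 times it, then the intrinsics apply), "extrinsics" (4x4, takes a point from world to camera coordinates). Camera axes: x right, y down, z forward; pixel columns grow to the right and rows downward; lengths in m; the calibration is good to about 2 mm. A picture is of the moment at which its call begins. There is no depth.
- job.close_job(): hands the job in; it is judged then, once.
The state is a dict: "time": time; "joint_positions": joint angles; "qvel": joint speeds; "joint_torque": joint torques, N m; "tool_pos": TCP position; "ee_rot": TCP orientation; "wrist_force": force on the tool from outside, world axes, zero at the start; "wrist_torque": the same for the moment, N m; "width": finger opening in m; "finger_force": force on a finger pad.
Only numpy, scipy, OpenCV 4.12 (cv2) and the standard library are available. Lean on these libraries where they do the work, as an engineer would, in place of code of your own. Each camera call takes 0.05 s, during which the arm holds its last target. There are 200 camera calls.

## Working session

There is one attempt and no reset: what is moved stays moved. The work goes in short steps, Python scripts to look and compute and a tool call to move; the robot and the scene stay as the last step left them, time stands still between calls to the robot, and variables do not carry over. Pictures are saved under pics/ and viewed, at most 10 in all, crops included, and the job is handed in when it is done.

```bash
ls; mkdir -p pics; cat > h.py <<'E'
import numpy as np, cv2
from bench import robot, cams, job, telemetry
def snap(n):
    s=cams.snapshot(n); return s
def ray(s,u,v):
    K=np.array([[s['fx'],0,s['cx']],[0,s['fy'],s['cy']],[0,0,1.]])
    p=np.array([(u-s['cx'])/s['fx'],(v-s['cy'])/s['fy']]);q=p.copy()
    for _ in range(30): q=p/(1+s['k1']*(q@q))
    E=np.array(s['extrinsics']);R=E[:3,:3];t=E[:3,3]
    return -R.T@t, R.T@np.array([q[0],q[1],1])
def onz(s,u,v,z):
    o,d=ray(s,u,v); return o+d*(z-o[2])/d[2]
def proj(s,P):
    E=np.array(s['extrinsics']);c=E[:3,:3]@np.array(P)+E[:3,3];q=c[:2]/c[2];q=q*(1+s['k1']*(q@q))
    return np.array([s['fx']*q[0]+s['cx'],s['fy']*q[1]+s['cy']])
E
python3 - <<'E'
from h import *
for n in("top","scene"):
    s=snap(n); cv2.imwrite(f'pics/{n}0.png',cv2.resize(s['color'],(800,600)))
    np.save(f'{n}0.npy',s,allow_pickle=True)
    print(n,ray(s,256,192), s['fx'],s['k1'])
print(telemetry.get_obs())
E
```

```text
bench.py
pics
top (array([0.27300102, 0.0038973 , 1.65682172]), array([ 0.1783943 ,  0.00254098, -0.98397773])) 410.68483910289905 -0.14439316423272908
scene (array([-0.28458732, -0.81225397,  1.30347831]), array([ 0.50000136,  0.5034155 , -0.70479721])) 454.6320668669374 -0.06785271389260332
{'time': 0.1, 'joint_positions': array([ 1.11887207e+00,  8.78615152e-02,  1.37210353e+00, -1.29651722e-05,
        1.68358224e+00, -1.03113056e-01]), 'qvel': array([-7.91580420e-04, -1.39044215e-03, -5.85458670e-03, -7.07524666e-06,
       -7.93387138e-05, -2.33782501e-03]), 'joint_torque': array([ 1.93855871e-03, -3.41255200e+01, -3.03300512e+01,  7.18303537e-02,
        3.04825022e-02, -1.14741133e-04]), 'tool_pos': array([0.18777852, 0.51642765, 0.20443171]), 'ee_rot': array([-3.13964708e+00, -1.88373829e-04,  2.79277982e+00]), 'wrist_force': array([ 0.21790078,  0.01397072, -0.11101107]), 'wrist_torque': array([ 0.01580246, -0.01510705,  0.00028723]), 'finger_force': 0.0, 'width': 0.09367761383898494}
```

View pics/top0.png

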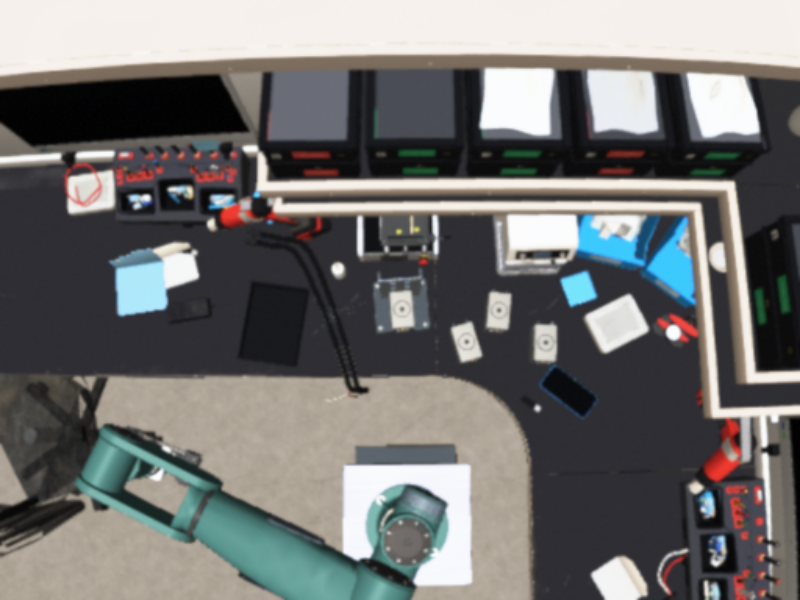

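View pics/scene0.png

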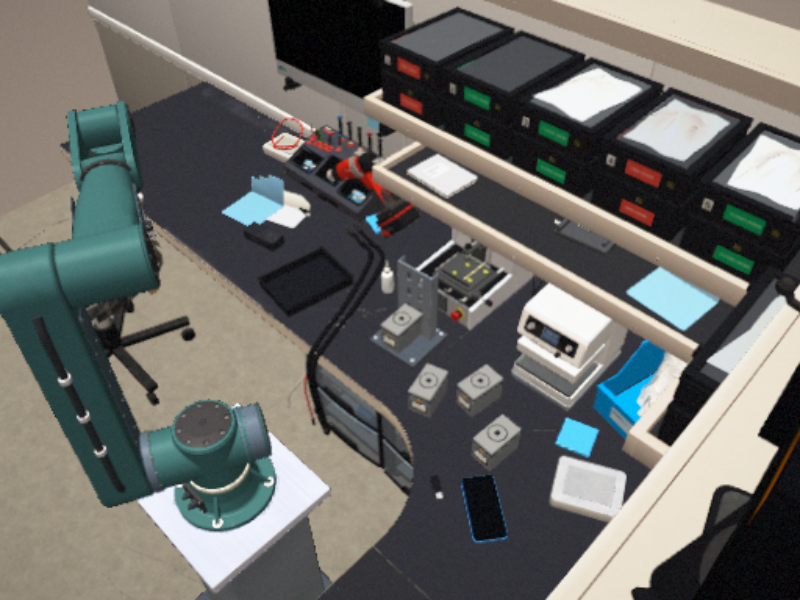

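The top view (800x600) shows the stand at (402,305), the cassettes' tops at (466,341), (499,311) and (544,342), the tray at (274,323), the bottle at (338,270), the brick at (188,310) and the case at (617,323). The scene view shows the same layout, with the panel behind the low cassette, so the cassettes insert toward +x. A black hose runs between the tray and the stand.

```bash
python3 - <<'E'
from h import *
s=np.load('top0.npy',allow_pickle=True).item(); c=s['color']
a=cv2.resize(c[165:245,145:385],None,fx=3.3,fy=3.3,interpolation=cv2.INTER_CUBIC)
t=np.load('scene0.npy',allow_pickle=True).item()['color']
b=cv2.resize(t[155:305,225:345],None,fx=2.2,fy=2.2,interpolation=cv2.INTER_CUBIC)
im=np.zeros((a.shape[0]+b.shape[0],a.shape[1],3),np.uint8);im[:a.shape[0]]=a;im[a.shape[0]:,:b.shape[1]]=b
cv2.imwrite('pics/c1.png',im);print(im.shape)
for p in [(298,218),(319,199),(348,219),(257,198),(300,225),(256,183),(180,205)]: print(p,c[p[1]-1:p[1]+2,p[0]-4:p[0]+5].mean(0).mean(0))
g=c.min(2); m=((g>105)&(c.max(2).astype(int)-g<30)).astype(np.uint8); m[:180]=0;m[245:]=0
n,l,st,ce=cv2.connectedComponentsWithStats(m)
for i in range(1,n):
    if st[i,4]>60:
        ct=cv2.findContours((l==i).astype(np.uint8),0,2)[0][0]; r=cv2.minAreaRect(ct)
        P=cv2.boxPoints(r); q=onz(s,*ce[i],.07)
        w=np.array([onz(s,*x,.07)[:2] for x in P]); e=w-np.roll(w,1,0)
        print(st[i],ce[i].round(1),q.round(4),np.hypot(*e.T).round(3),np.degrees(np.arctan2(e[:,1],e[:,0])).round(1))
E
```

```text
(594, 792, 3)
(298, 218) [187.81481481 195.22222222 197.2962963 ]
(319, 199) [185.18518519 192.51851852 194.51851852]
(348, 219) [175.81481481 182.74074074 184.2962963 ]
(257, 198) [190.51851852 197.96296296 200.22222222]
(300, 225) [214.55555556 222.59259259 224.18518519]
(256, 183) [85.59259259 83.         79.81481481]
(180, 205) [29.40740741 25.         24.40740741]
[449 180  11  65 356] [454.1 212.3] [ 0.4707 -0.7884  0.07  ] [0.261 0.024 0.262 0.024] [   0.2  -85.6 -179.9   92.9]
[472 180  40  65 610] [484.9 221.9] [ 0.4292 -0.921   0.07  ] [0.274 0.158 0.28  0.155] [ 1.000e-01 -8.550e+01  1.794e+02  9.260e+01]
[249 185  17  27 391] [256.7 197.8] [0.5375 0.0052 0.07  ] [0.101 0.063 0.101 0.062] [   4.9  -85.2 -175.5   94.8]
[311 186  16  26 350] [318.7 198.4] [ 0.533  -0.2378  0.07  ] [0.057 0.1   0.058 0.1  ] [ 84.2  -6.9 -95.7 172.7]
[374 188  42  38 982] [394.2 206.6] [ 0.4972 -0.5389  0.07  ] [0.11  0.146 0.112 0.145] [  24.2  -64.9 -156.4  114.5]
[289 206  20  26 356] [298.1 218.5] [ 0.4548 -0.1547  0.07  ] [0.095 0.058 0.095 0.058] [  15.5  -73.8 -164.8  106. ]
[341 207  16  25 357] [348.8 218.9] [ 0.4509 -0.3537  0.07  ] [0.094 0.06  0.094 0.059] [ -2.4 -90.6 177.3  89.2]
[426 207  10  12  81] [430.4 212.4] [ 0.4721 -0.6871  0.07  ] [0.039 0.036 0.04  0.036] [  43.7  -48.8 -136.3  130.9]
[ 68 240 153   5 538] [143.7 242.7] [0.3634 0.4473 0.07  ] [0.016 0.612 0.015 0.611] [   3.4  -89.8 -179.7   90.2]
[229 240  69   5 232] [262.5 242.7] [ 0.3622 -0.0154  0.07  ] [0.015 0.262 0.015 0.262] [ 1.000e-01 -9.050e+01  1.787e+02  8.950e+01]
```

View pics/c1.png

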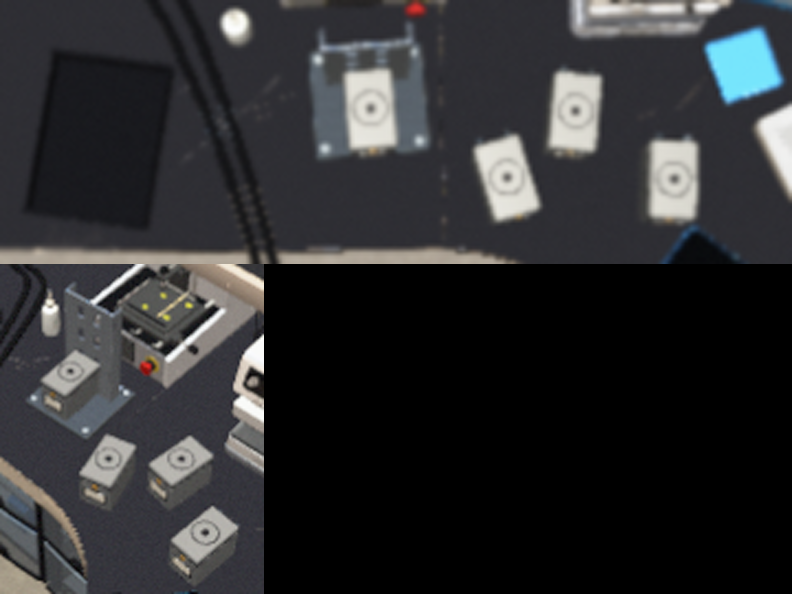

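The crop confirms that all three cassettes have their white card at -x and hooks at +x, with yaws of about +15°, -6° and -2°. The upper two slot rows of the panel are free. Next I'll measure the tray, the stand and the hose height.

```bash
python3 - <<'E'
from h import *
s=np.load('top0.npy',allow_pickle=True).item(); c=s['color'];t=np.load('scene0.npy',allow_pickle=True).item()
def blob(m,z,x0,x1,y0,y1,amin=60):
    k=np.zeros_like(m);k[y0:y1,x0:x1]=m[y0:y1,x0:x1]
    n,l,st,ce=cv2.connectedComponentsWithStats(k)
    for i in range(1,n):
        if st[i,4]<amin: continue
        ct=cv2.findContours((l==i).astype(np.uint8),0,2)[0][0]; P=cv2.boxPoints(cv2.minAreaRect(ct))
        w=np.array([onz(s,*x,z)[:2] for x in P]); e=w-np.roll(w,1,0)
        print(st[i],onz(s,*ce[i],z).round(4),w.mean(0).round(4),np.hypot(*e.T).round(3),np.degrees(np.arctan2(e[:,1],e[:,0])).round(1))
g=c.min(2);print(g[165:240:6,145:215:4])
print('tray');blob((cv2.GaussianBlur(c.max(2),(3,3),0)<38).astype(np.uint8),.03,148,200,175,240,200)
print('fixed');blob((g>105).astype(np.uint8),.093,240,275,180,230)
E=np.array
def tri(p,q):
    o1,d1=ray(s,*p);o2,d2=ray(t,*q);A=np.stack([d1,-d2],1);k=np.linalg.lstsq(A,o2-o1,rcond=None)[0]
    a=o1+k[0]*d1;b=o2+k[1]*d2;return ((a+b)/2).round(3),(a-b).round(3)
k=.64
print('hose end',tri((357*k,390*k),(307*k,392*k)))
print('hose edge z0',onz(s,347*k,377*k,0),onz(t,311*k,353*k,0))
print('shelf edge at z .3/.5',onz(s,400*k,212*k,.3),onz(s,400*k,212*k,.5), tri((703*k,208*k),(690*k,358*k)))
E
```

```text
[[ 46  46  47  45  46  46  46  46  46  46  45  33  36  43  25  47  46  46]
 [ 46  47  46  46  46  46  46  46  45  46  47  45  31  40  33  36  46 240]
 [ 47  46  46  46  46  47  46  46  47  46  47  46  46  23  44  21  45  65]
 [ 45  47  45  46  19  21  20  20  20  26  30  36  40  43  26  43  27  46]
 [ 46  45  46  46  18  25  24  25  24  25  25  25  24  35  37  38  25  44]
 [ 46  47  46  43  23  24  25  25  26  25  25  25  24  43  46  23  43  22]
 [ 46  46  46  29  24  25  25  25  25  24  25  25  22  46  46  46  33  41]
 [ 46  46  46  16  25  26  24  26  24  24  24  24  23  46  45  47  33  45]
 [ 45  46  44  19  24  26  25  25  26  25  24  25  36  45  55  46  44  23]
 [ 46  46  39  23  24  25  25  24  26  25  26  24  44  46  46  47  46  30]
 [ 47  46  24  24  25  25  25  24  24  26  24  23  46  45  46  45  46  48]
 [ 45  46  45  44  42  35  30  27  23  25  24  23  47  46  47  46  46  46]
 [ 46  47  46  47  49  50  49  52  46  46  45  46  46  46  46  47  46  46]]
tray
[ 152  180   46   54 1896] [0.5103 0.3357 0.03  ] [0.5114 0.3365] [0.155 0.207 0.158 0.205] [  80.6   -7.6 -100.   171.6]
fixed
[249 185  17  27 393] [0.5335 0.0052 0.093 ] [0.5331 0.0053] [0.1   0.062 0.1   0.061] [   4.9  -85.2 -175.5   94.8]
hose end (array([ 0.335,  0.134, -0.113]), array([ 0.019, -0.012, -0.   ]))
hose edge z0 [0.37285344 0.14625483 0.        ] [0.36099327 0.14849787 0.        ]
shelf edge at z .3/.5 [0.7166717  0.00587239 0.3       ] [0.65127318 0.00558126 0.5       ] (array([ 0.676, -0.626,  0.358]), array([ 0.05 , -0.044,  0.039]))
```

The hose lies flat on the bench and the tray is at (0.511, 0.336), turned -8.5°. I'll move over cassette A and look with the wrist camera.

Careful with the scale: shifts go in shares of 0.6 m and turns go in shares of pi rad. That gives: -0.03 m is -0.05, -0.0267 m is -0.0445.

```bash
cat >> h.py <<'E'
def go(x,y,z,yaw=None):
    o=telemetry.get_obs();e=np.array([x,y,z])-o['tool_pos'];w=o['ee_rot'][2]
    c,s=np.cos(w),np.sin(w);t=np.array([c*e[0]+s*e[1],s*e[0]-c*e[1],-e[2]])
    print('tool d',t.round(4),'turn',None if yaw is None else round((w-yaw+np.pi)%(2*np.pi)-np.pi,3),'yaw',w.round(3))
E
```

Emit:
shift_gripper(
  ticks=[
    [0.094, [-0.0445, -0.05, 0], 0],
    [0.094, [-0.0445, -0.05, 0], 0],
    [0.094, [-0.0445, -0.05, 0], 0],
    [0.094, [-0.0445, -0.05, 0], 0],
    [0.094, [-0.0445, -0.05, 0], 0],
    [0.094, [-0.0445, -0.05, 0], 0],
    [0.094, [-0.0445, -0.05, 0], 0],
    [0.094, [-0.0445, -0.05, 0], 0],
    [0.094, [-0.0445, -0.05, 0], 0],
    [0.094, [-0.0445, -0.05, 0], 0],
    [0.094, [-0.0445, -0.05, 0], 0],
    [0.094, [-0.0445, -0.05, 0], 0],
    [0.094, [-0.0445, -0.05, 0], 0],
    [0.094, [-0.0445, -0.05, 0], 0],
    [0.094, [-0.0445, -0.05, 0], 0],
    [0.094, [-0.0445, -0.05, 0], 0],
    [0.094, [-0.0445, -0.05, 0], 0],
    [0.094, [-0.0445, -0.05, 0], 0],
  ],
)

```text
time: 1.6
tool_pos: [0.4551, -0.1568, 0.205]
ee_rot: [3.141, -0.001, 2.792]
wrist_force: [0.2, 1.4, 1.1]
width: 0.0938
finger_force: 0.0
```

Emit:
shift_gripper(
  ticks=[
    [0.076, [0, 0, 0], 0.0398],
    [0.076, [0, 0, 0], 0.0398],
    [0.076, [0, 0, 0], 0.0398],
    [0.076, [0, 0, 0], 0.0398],
    [0.076, [0, 0, 0], 0.0398],
    [0.076, [0, 0, 0], 0.0398],
    [0.076, [0, 0, 0], 0.0398],
    [0.076, [0, 0, 0], 0.0398],
    [0.076, [0, 0, 0], 0.0398],
    [0.076, [0, 0, 0], 0.0398],
    [0.076, [0, 0, 0], 0.0398],
    [0.076, [0, 0, 0], 0.0398],
    [0.076, [0, 0, 0], 0.0398],
    [0.076, [0, 0, 0], 0.0398],
    [0.076, [0, 0, 0], 0.0398],
    [0.076, [0, 0, 0], 0.0398],
    [0.076, [0, 0, 0], 0.0398],
    [0.076, [0, 0, 0], 0.0398],
    [0.076, [0, 0, 0], 0.0398],
    [0.076, [0, 0, 0], 0.0398],
  ],
)

```text
time: 3.27
tool_pos: [0.4548, -0.1547, 0.2049]
ee_rot: [-3.141, 0.001, 0.287]
wrist_force: [0.3, -0.6, -0.7]
width: 0.0762
finger_force: 0.0
```

```bash
python3 - <<'E'
from h import *
s=snap('wrist');np.save('w1.npy',s,allow_pickle=True);cv2.imwrite('pics/w1.png',s['color'])
print(ray(s,256,192),s['fx'],s['k1'])
go(.455,-.155,.16,.27)
E
```

```text
(array([ 0.52618138, -0.13444883,  0.38505266]), array([-0.23704279, -0.0792709 , -0.96830474])) 293.0993983257457 -0.06281467741150062
tool d [0.0001 0.0003 0.0449] turn 0.013 yaw 0.283
```

View pics/w1.png

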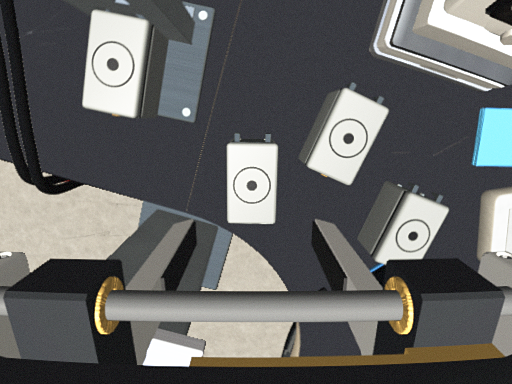

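The wrist view shows all three loose cassettes: A's top is at (252,183), B's at (347,138), C's at (413,237). The fixed one is at (112,64).

```bash
cat >> h.py <<'E'
def tops(s,zs,thr=150,amin=1500,x1=480,y1=290):
    g=s['color'].min(2); m=((g>thr)).astype(np.uint8); m[y1:]=0;m[:,x1:]=0
    m=cv2.morphologyEx(m,cv2.MORPH_OPEN,np.ones((5,5)))
    n,l,st,ce=cv2.connectedComponentsWithStats(m)
    for i in range(1,n):
        if not amin<st[i,4]<20000: continue
        ct=cv2.findContours((l==i).astype(np.uint8),0,2)[0][0]; h=cv2.convexHull(ct)[:,0].astype(float)
        for z in zs:
            w=np.array([onz(s,*x,z)[:2] for x in h]).astype(np.float32);r=cv2.minAreaRect(w);P=cv2.boxPoints(r);e=P[1]-P[0];f=P[2]-P[1]
            L=e if np.hypot(*e)>np.hypot(*f) else f; a=np.degrees(np.arctan2(L[1],L[0])); a=(a+90)%180-90
            print(ce[i].round(),'z',z,np.round(r[0],4),np.round(r[1],4),'yaw',a.round(1))
E
python3 - <<'E'
from h import *
s=np.load('w1.npy',allow_pickle=True).item()
tops(s,[.07])
E
```

```text
[456.  17.] z 0.07 [ 0.6776 -0.3018] [0.0398 0.0578] yaw -69.8
[114.  63.] z 0.07 [0.537  0.0178] [0.0973 0.0581] yaw 3.9
[347. 136.] z 0.07 [ 0.5338 -0.2366] [0.0546 0.0904] yaw -7.1
[251. 183.] z 0.07 [ 0.4558 -0.1531] [0.0898 0.0542] yaw 15.1
[ 62. 220.] z 0.07 [0.3393 0.0448] [0.1698 0.1281] yaw 89.8
[412. 229.] z 0.07 [ 0.4511 -0.351 ] [0.0554 0.0902] yaw -3.9
[247. 270.] z 0.07 [ 0.3629 -0.1802] [0.0689 0.0797] yaw -73.6
```

Sizes check out at 90 x 54 mm. Now I'll descend on A, grip it and lift it to weigh it.

Converted, 0.035 m is 0.0583, 0.03 m is 0.05, 0.015 rad is 0.0048.

Emit:
shift_gripper(
  ticks=[
    [0.076, [0.0025, -0.0022, 0.05], 0.0048],
    [0.076, [0, 0, 0.0583], 0],
    [0.076, [0, 0, 0.0583], 0],
    [0.076, [0, 0, 0.0583], 0],
    [0.076, [0, 0, 0.0417], 0],
    [0.076, [0, 0, 0.0217], 0],
    [0.076, [0, 0, 0], 0],
  ],
)

```text
time: 3.9
tool_pos: [0.4527, -0.1515, 0.0279]
ee_rot: [-3.135, 0.007, 0.28]
wrist_force: [-0.1, 1.2, -0.3]
width: 0.0759
finger_force: 0.0
```

Emit:
shift_gripper(
  ticks=[
    [0.05, [0, 0, 0], 0],
    [0.05, [0, 0, 0], 0],
    [0.05, [0, 0, 0], 0],
    [0.05, [0, 0, 0], 0],
    [0.05, [0, 0, 0], 0],
    [0.05, [0, 0, 0], 0],
  ],
)

```text
time: 4.4
tool_pos: [0.457, -0.1523, 0.0342]
ee_rot: [-3.141, -0.003, 0.278]
wrist_force: [-1.3, 4.6, 6.0]
width: 0.0558
finger_force: 30.0
```

Emit:
shift_gripper(
  ticks=[
    [0.05, [0, 0, -0.0167], 0],
    [0.05, [0, 0, -0.0333], 0],
    [0.05, [0, 0, -0.0333], 0],
    [0.05, [0, 0, -0.0167], 0],
    [0.05, [0, 0, 0], 0],
    [0.05, [0, 0, 0], 0],
    [0.05, [0, 0, 0], 0],
    [0.05, [0, 0, 0], 0],
  ],
)

```text
time: 5.07
tool_pos: [0.4549, -0.1527, 0.0906]
ee_rot: [-3.139, 0.003, 0.278]
wrist_force: [-0.2, -0.1, -6.2]
width: 0.0559
finger_force: 30.0
```

Emit:
shift_gripper(
  ticks=[
    [0.05, [0, 0, 0], 0],
    [0.05, [0, 0, 0], 0],
    [0.05, [0, 0, 0], 0],
    [0.05, [0, 0, 0], 0],
  ],
)

```text
time: 5.4
tool_pos: [0.456, -0.1531, 0.0921]
ee_rot: [-3.141, 0.0, 0.278]
wrist_force: [0.2, 0.1, -6.2]
width: 0.056
finger_force: 30.0
```

```bash
python3 - <<'E'
from h import *
print(telemetry.get_obs()['wrist_force'])
s=np.load('w1.npy',allow_pickle=True).item()
# fixed cassette
tops(s,[.093],150,3000)
t=np.load('top0.npy',allow_pickle=True).item();tops(t,[.093],105,200)
go(.46,.0,.24,.08)
E
```

```text
[ 0.15520286  0.08676176 -6.22597655]
[114.  63.] z 0.093 [0.5362 0.0067] [0.0902 0.0538] yaw 3.9
[347. 136.] z 0.093 [ 0.5332 -0.2291] [0.0506 0.0838] yaw -7.1
[251. 183.] z 0.093 [ 0.461  -0.1517] [0.0832 0.0502] yaw 15.1
[ 62. 220.] z 0.093 [0.353  0.0317] [0.1574 0.1188] yaw 89.8
[231.  19.] z 0.093 [1.3456 0.1022] [2.2805 0.2778] yaw 88.7
[331.  64.] z 0.093 [ 1.103  -0.3117] [0.198  0.2122] yaw -5.7
[398.  64.] z 0.093 [ 1.1026 -0.6021] [0.1941 0.1949] yaw -88.3
[158.  57.] z 0.093 [1.1287 0.4228] [0.1388 0.0783] yaw 3.1
[460.  66.] z 0.093 [ 1.1016 -0.8878] [0.2016 0.1967] yaw 3.0
[346. 133.] z 0.093 [ 0.6623 -0.2295] [1.3435 0.5299] yaw 85.2
[ 19. 101.] z 0.093 [0.9646 1.0342] [0.1917 0.0349] yaw 89.9
[ 58. 123.] z 0.093 [0.8589 0.8352] [0.1134 0.1362] yaw -83.8
[363. 159.] z 0.093 [ 0.7207 -0.3775] [1.3773 0.5456] yaw 61.9
[ 98. 178.] z 0.093 [0.6223 0.6324] [0.1687 0.2209] yaw -81.1
[370. 185.] z 0.093 [ 0.5825 -0.4383] [0.066  0.0682] yaw -72.5
[257. 198.] z 0.093 [0.5332 0.0043] [0.0617 0.094 ] yaw -0.3
[319. 199.] z 0.093 [ 0.5292 -0.2337] [0.0582 0.0913] yaw -2.2
[394. 207.] z 0.093 [ 0.4941 -0.5319] [0.1099 0.1427] yaw -64.9
[298. 218.] z 0.093 [ 0.4526 -0.1524] [0.0938 0.0572] yaw 15.5
[349. 219.] z 0.093 [ 0.4478 -0.3494] [0.0548 0.093 ] yaw -2.4
[198. 265.] z 0.093 [0.2754 0.2415] [0.1827 1.0564] yaw -90.0
tool d [ 0.0458 -0.1461 -0.1479] turn 0.198 yaw 0.278
```

Cassette A weighs 0.63 kg, so it's the full one. I'll take it to the stand, short of the panel, and look.

Converted, -0.036 m is -0.06, -0.025 m is -0.0417, 0.1 rad is 0.0318.

Emit:
shift_gripper(
  ticks=[
    [0.05, [0, 0, -0.06], 0],
    [0.05, [0, 0, -0.06], 0],
    [0.05, [0, 0, -0.06], 0],
    [0.05, [0.015, -0.04, 0], 0],
    [0.05, [0.015, -0.04, 0], 0],
    [0.05, [0.015, -0.04, 0], 0],
    [0.05, [0.015, -0.04, 0], 0],
    [0.05, [0.015, -0.04, 0], 0],
    [0.05, [0.0167, -0.0417, 0], 0],
    [0.05, [0, 0, 0], 0.0318],
    [0.05, [0, 0, 0], 0.0318],
    [0.05, [0, 0, 0], 0],
    [0.05, [0, 0, 0], 0],
    [0.05, [0, 0, 0], 0],
    [0.05, [0, 0, 0], 0],
  ],
)

```text
time: 6.65
tool_pos: [0.4692, 0.001, 0.2004]
ee_rot: [-3.141, 0.0, 0.078]
wrist_force: [0.3, -0.3, -6.3]
width: 0.0558
finger_force: 30.0
```

```bash
python3 - <<'E'
from h import *
s=snap('wrist');np.save('w2.npy',s,allow_pickle=True);cv2.imwrite('pics/w2.png',cv2.resize(s['color'],(768,576)))
z=telemetry.get_obs()['tool_pos'][2]+.038;tops(s,[z],150,1000)
E
```

```text
[251.  32.] z 0.23846698078829576 [0.5854 0.0108] [0.0174 0.0857] yaw -85.5
[251. 116.] z 0.23846698078829576 [0.5424 0.0072] [0.0383 0.027 ] yaw 4.5
[462. 151.] z 0.23846698078829576 [ 0.5373 -0.0975] [0.0462 0.0213] yaw 14.9
[254. 219.] z 0.23846698078829576 [ 0.4827 -0.0006] [0.0622 0.0574] yaw 4.5
[ 70. 248.] z 0.23846698078829576 [0.4611 0.094 ] [0.0966 0.0398] yaw 90.0
[254. 260.] z 0.23846698078829576 [4.694e-01 4.000e-04] [0.0355 0.0372] yaw -85.6
```

View pics/w2.png

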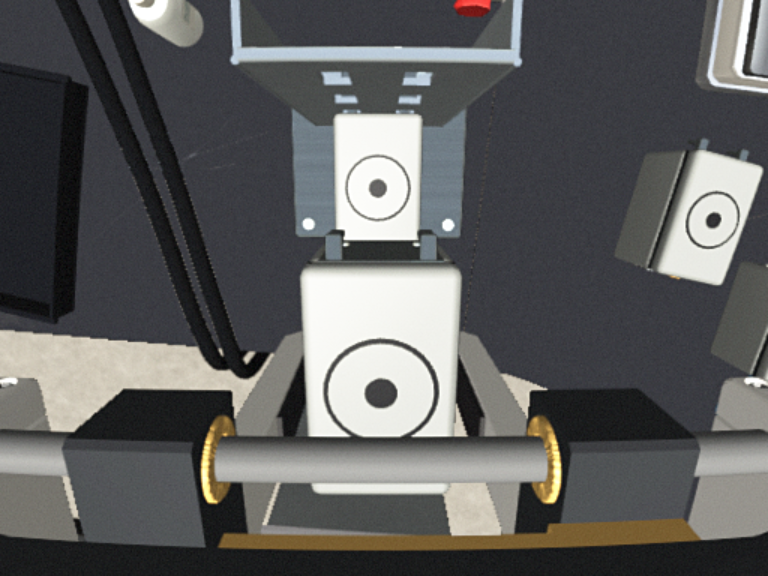

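The held cassette is square in the grip, with its ring at (381,393) and hooks at (334,245) and (428,245). The panel's top edge runs from (233,63) to (521,65), and the top-row slots are at (337,78) and (418,78). The fixed cassette's ring is at (378,188).

```bash
python3 - <<'E'
from h import *
s=np.load('w2.npy',allow_pickle=True).item();k=1/1.5
T=telemetry.get_obs()['tool_pos'];yaw=.078;print(T)
f=lambda u,v,z:onz(s,u*k-.2,v*k-.2,z)
a,b=f(233,64,.214),f(521,66,.214);print('panel',a.round(4),b.round(4),((a+b)/2).round(4),np.hypot(*(a-b)[:2]),np.degrees(np.arctan2(*(a-b)[:2])))
ha,hb=f(334,247,T[2]+.026),f(428,247,T[2]+.026);print('hooks',((ha+hb)/2).round(4),np.hypot(*(ha-hb)[:2]))
print('held ring',f(381,393,T[2]+.038).round(4),'fixed ring',f(378,188,.093).round(4))
m=(a+b)/2;n=np.array([np.cos(yaw),np.sin(yaw),0])
for uv in[(337,78),(418,78),(345,99),(410,99)]:
    o,d=ray(s,uv[0]*k,uv[1]*k);p=o+d*((m-o)@n)/(d@n);print('slot',p.round(4))
tops(s,[.093],150,500,y1=165)
E
```

```text
[0.46925692 0.00101712 0.20046698]
panel [0.5781 0.0611 0.214 ] [ 0.5854 -0.0403  0.214 ] [0.5817 0.0104 0.214 ] 0.10173419485511442 -4.108151085957914
hooks [0.5189 0.0041 0.2265] 0.03327622242107041
held ring [4.684e-01 1.000e-04 2.385e-01] fixed ring [0.5356 0.007  0.093 ]
slot [0.5804 0.0266 0.1897]
slot [ 0.583  -0.0061  0.1897]
slot [0.5804 0.0272 0.1391]
slot [ 0.583  -0.0062  0.1391]
[251.  32.] z 0.093 [0.6285 0.0154] [0.0351 0.1734] yaw -85.5
[251. 116.] z 0.093 [0.5416 0.008 ] [0.0775 0.0546] yaw 4.5
[463. 129.] z 0.093 [ 0.5455 -0.2057] [0.0244 0.0655] yaw -7.4
[469. 147.] z 0.093 [ 0.533  -0.2139] [0.0346 0.0217] yaw 14.9
```

Panel and slot spacing agree with the given sizes. The cassette must move 1.5 mm left, 68 mm ahead, and down to TCP 0.168.

Converted, 0.016 m is 0.0267, -0.0015 m is -0.0025, 0.003 rad is 0.001.

Emit:
shift_gripper(
  ticks=[
    [0.05, [0.0167, -0.0025, 0.0267], 0.001],
    [0.05, [0.0167, 0, 0.0267], 0],
    [0.05, [0.0167, 0, 0], 0],
    [0.05, [0.0167, 0, 0], 0],
    [0.05, [0.0167, 0, 0], 0],
    [0.05, [0, 0, 0], 0],
    [0.05, [0, 0, 0], 0],
    [0.05, [0, 0, 0], 0],
  ],
)

```text
time: 7.37
tool_pos: [0.5192, 0.0065, 0.1692]
ee_rot: [3.141, -0.001, 0.075]
wrist_force: [-0.8, 0.4, -6.0]
width: 0.0557
finger_force: 30.0
```

Emit:
shift_gripper(
  ticks=[
    [0.05, [0.005, 0, 0], 0],
    [0.05, [0.005, 0, 0], 0],
    [0.05, [0.005, 0, 0], 0],
    [0.05, [0.005, 0, 0], 0],
    [0.05, [0.0033, 0, 0], 0],
    [0.05, [0, 0, 0], 0],
    [0.05, [0, 0, 0], 0],
  ],
)

```text
time: 7.95
tool_pos: [0.533, 0.0077, 0.1684]
ee_rot: [-3.141, 0.0, 0.075]
wrist_force: [0.4, -0.5, -5.6]
width: 0.0558
finger_force: 30.0
```

Converted, 0.002 m is 0.0033, 0.0015 m is 0.0025.

Emit:
shift_gripper(
  ticks=[
    [0.05, [0.0033, 0, 0], 0],
    [0.05, [0.0025, 0, 0], 0],
    [0.05, [0, 0, 0], 0],
    [0.05, [0, 0, 0], 0],
  ],
)

```text
time: 8.28
tool_pos: [0.5365, 0.0079, 0.1685]
ee_rot: [-3.141, 0.0, 0.075]
wrist_force: [0.6, -0.1, -6.3]
width: 0.0559
finger_force: 30.0
```

Emit:
shift_gripper(
  ticks=[
    [0.05, [0.0025, 0, 0], 0],
    [0.05, [0, 0, 0], 0],
    [0.05, [0, 0, 0], 0],
  ],
)

```text
time: 8.53
tool_pos: [0.5373, 0.008, 0.1684]
ee_rot: [-3.141, 0.002, 0.075]
wrist_force: [-4.0, -0.7, -4.3]
width: 0.0558
finger_force: 30.0
```

Contact with the panel comes exactly where the back should meet it. Now I'll lower.

Converted, 0.003 m is 0.005, 0.002 m is 0.0033.

Emit:
shift_gripper(
  ticks=[
    [0.05, [-0.0013, 0, 0.005], 0],
    [0.05, [0, 0, 0.005], 0],
    [0.05, [0, 0, 0.005], 0],
    [0.05, [0, 0, 0.0033], 0],
    [0.05, [0, 0, 0], 0],
    [0.05, [0, 0, 0], 0],
  ],
)

```text
time: 9.03
tool_pos: [0.5373, 0.008, 0.1573]
ee_rot: [-3.141, -0.0, 0.075]
wrist_force: [-0.8, -0.4, -5.9]
width: 0.0558
finger_force: 30.0
```

Emit:
shift_gripper(
  ticks=[
    [0.05, [0, 0, 0.0033], 0],
    [0.05, [0, 0, 0.0025], 0],
    [0.05, [0, 0, 0.0025], 0],
    [0.05, [0, 0, 0], 0],
    [0.05, [0, 0, 0], 0],
  ],
)

```text
time: 9.45
tool_pos: [0.5374, 0.008, 0.1568]
ee_rot: [3.141, -0.003, 0.075]
wrist_force: [-7.4, 0.9, 9.8]
width: 0.0559
finger_force: 30.0
```

Lateral and height both fit the tongues resting on the edges: upright contact was expected at TCP ≈0.155, before the 3° droop. I'll ease the pressure, then release.

Converted, -0.003 m is -0.005.

Emit:
shift_gripper(
  ticks=[
    [0.05, [0, 0, -0.005], 0],
    [0.05, [0, 0, 0], 0],
    [0.05, [0, 0, 0], 0],
  ],
)

```text
time: 9.7
tool_pos: [0.5374, 0.008, 0.1571]
ee_rot: [3.141, -0.002, 0.075]
wrist_force: [-5.9, -0.3, 5.1]
width: 0.0554
finger_force: 30.0
```

Emit:
shift_gripper(
  ticks=[
    [0.074, [0, 0, 0], 0],
    [0.074, [0, 0, 0], 0],
    [0.074, [0, 0, 0], 0],
    [0.074, [0, 0, 0], 0],
    [0.074, [0, 0, 0], 0],
    [0.074, [0, 0, 0], 0],
  ],
)

```text
time: 10.2
tool_pos: [0.5373, 0.008, 0.1553]
ee_rot: [-3.142, -0.0, 0.075]
wrist_force: [0.2, 0.0, 0.3]
width: 0.0739
finger_force: 0.0
```

```bash
python3 - <<'E'
from h import *
s=snap('wrist');t=snap('scene');np.save('w3.npy',s,allow_pickle=True)
a=s['color'][:,100:420];b=cv2.resize(t['color'][140:250,220:310],None,fx=3.4,fy=3.49)[:384]
cv2.imwrite('pics/w3.png',np.hstack([a,b]))
tops(s,[.191],150,500)
E
```

```text
[372.  23.] z 0.191 [ 0.6586 -0.0354] [0.0139 0.0183] yaw -0.8
[87. 64.] z 0.191 [0.6306 0.0937] [0.0204 0.016 ] yaw 82.8
[218. 124.] z 0.191 [0.6067 0.0298] [0.0161 0.0081] yaw 4.1
[289. 124.] z 0.191 [ 0.609  -0.0045] [0.0167 0.0077] yaw 5.5
[248. 211.] z 0.191 [0.5542 0.0161] [0.1239 0.0798] yaw 82.2
[470. 235.] z 0.191 [ 0.561  -0.1088] [0.0355 0.0137] yaw 16.5
[253. 264.] z 0.191 [0.5343 0.0071] [0.0321 0.038 ] yaw -85.8
```

View pics/w3.png

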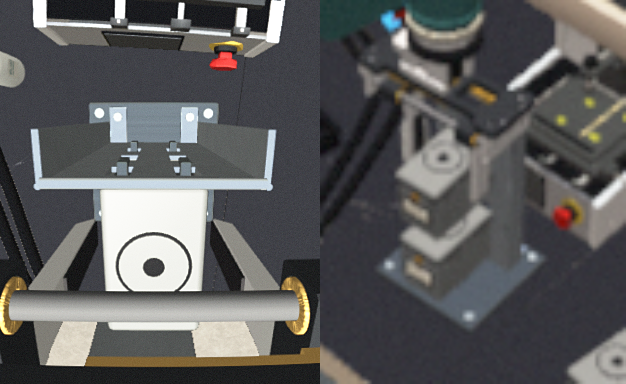

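The cassette hangs with both hooks behind the panel, at crop pixels (122,165) and (185,165). It sits square above the fixed one and the fingers are off it. Next is B.

Converted, 0.0348 m is 0.058, -0.028 m is -0.0467, 0.1 rad is 0.0318.

Emit:
shift_gripper(
  ticks=[
    [0.074, [0, 0, -0.0467], 0],
    [0.074, [0, 0, -0.0467], 0],
    [0.074, [0, 0, -0.0483], 0],
    [0.08, [-0.0052, 0.058, 0], 0],
    [0.08, [-0.0052, 0.058, 0], 0],
    [0.08, [-0.0052, 0.058, 0], 0],
    [0.08, [-0.0052, 0.058, 0], 0],
    [0.08, [-0.0052, 0.058, 0], 0],
    [0.08, [-0.0052, 0.058, 0], 0],
    [0.08, [-0.0052, 0.058, 0], 0],
    [0.08, [0, 0, 0], 0.0318],
    [0.08, [0, 0, 0], 0.0318],
    [0.08, [0, 0, 0], 0],
    [0.08, [0, 0, 0], 0],
    [0.08, [0, 0, 0], 0],
  ],
)

```text
time: 11.55
tool_pos: [0.5338, -0.2362, 0.2405]
ee_rot: [-3.142, -0.0, -0.123]
wrist_force: [0.5, -0.0, 0.4]
width: 0.0799
finger_force: 0.0
```

```bash
python3 - <<'E'
from h import *
s=snap('wrist');tops(s,[.07],150,1500);go(.534,-.2366,.031,-.124)
t=snap('top');np.save('t2.npy',t,allow_pickle=True);tops(t,[.19],105,200,x1=360,y1=235)
E
```

```text
[335.  22.] z 0.07 [ 0.6762 -0.3748] [0.2762 0.0906] yaw 84.9
[456. 175.] z 0.07 [ 0.5057 -0.5005] [0.0986 0.0813] yaw 24.5
[253. 178.] z 0.07 [ 0.5338 -0.2366] [0.054  0.0887] yaw -7.0
tool d [2.000e-04 4.000e-04 2.096e-01] turn 0.001 yaw -0.123
[170.  19.] z 0.19 [1.262  0.3742] [1.5925 0.258 ] yaw 86.9
[332.  65.] z 0.19 [ 1.0466 -0.293 ] [0.1967 0.1947] yaw 88.7
[197.  66.] z 0.19 [1.0449 0.2354] [0.1841 0.1829] yaw 88.7
[158.  57.] z 0.19 [1.0758 0.3969] [0.1306 0.0736] yaw 3.1
[251. 117.] z 0.19 [0.8265 0.0116] [0.7917 0.1255] yaw 82.6
[ 19. 101.] z 0.19 [0.9214 0.9703] [0.1799 0.0331] yaw 89.7
[ 58. 123.] z 0.19 [0.8222 0.7839] [0.1067 0.128 ] yaw -84.3
[290. 137.] z 0.19 [ 0.7132 -0.0282] [0.7071 0.149 ] yaw 88.7
[ 98. 178.] z 0.19 [0.6007 0.5935] [0.1582 0.2072] yaw -81.1
[319. 194.] z 0.19 [ 0.5441 -0.2195] [0.0704 0.1517] yaw -11.5
[257. 195.] z 0.19 [0.5264 0.0041] [0.0581 0.1068] yaw -0.3
[348. 219.] z 0.19 [ 0.4393 -0.3184] [0.0693 0.0916] yaw -2.7
```

Alignment is exact. I'll descend, grip, lift and weigh.

Converted, 0.035 m is 0.0583, 0.022 m is 0.0367.

Emit:
shift_gripper(
  ticks=[
    [0.08, [0, 0, 0.0583], 0],
    [0.08, [0, 0, 0.0583], 0],
    [0.08, [0, 0, 0.0583], 0],
    [0.08, [0, 0, 0.0583], 0],
    [0.08, [0, 0, 0.0583], 0],
    [0.08, [0, 0, 0.0367], 0],
    [0.08, [0, 0, 0.0183], 0],
    [0.08, [0, 0, 0], 0],
    [0.08, [0, 0, 0], 0],
    [0.05, [0, 0, 0], 0],
    [0.05, [0, 0, 0], 0],
    [0.05, [0, 0, 0], 0],
    [0.05, [0, 0, 0], 0],
    [0.05, [0, 0, 0], 0],
  ],
)

```text
time: 12.82
tool_pos: [0.5347, -0.2368, 0.034]
ee_rot: [3.141, -0.003, -0.125]
wrist_force: [-0.1, -0.3, 3.5]
width: 0.0558
finger_force: 30.0
```

Emit:
shift_gripper(
  ticks=[
    [0.05, [0, 0, -0.0333], 0],
    [0.05, [0, 0, -0.05], 0],
    [0.05, [0, 0, -0.0583], 0],
    [0.05, [0, 0, -0.0583], 0],
    [0.05, [0, 0, -0.0583], 0],
    [0.05, [0, 0, -0.0583], 0],
    [0.05, [0, 0, -0.0333], 0],
    [0.05, [0, 0, 0], 0],
    [0.05, [0, 0, 0], 0],
    [0.05, [0, 0, 0], 0],
    [0.05, [0, 0, 0], 0],
  ],
)

```text
time: 13.73
tool_pos: [0.5326, -0.236, 0.239]
ee_rot: [-3.139, 0.005, -0.125]
wrist_force: [0.7, -0.3, -1.3]
width: 0.056
finger_force: 30.0
```

B is light (0.13 kg). I'll carry it over to the far half of the tray.

Converted, -0.0368 m is -0.0613, -0.0337 m is -0.0562.

Emit:
shift_gripper(
  ticks=[
    [0.05, [-0.0307, -0.0562, -0.0097], 0],
    [0.05, [-0.0307, -0.0562, -0.0097], 0],
    [0.05, [-0.0307, -0.0562, -0.0097], 0],
    [0.05, [-0.0307, -0.0562, -0.0097], 0],
    [0.05, [-0.0307, -0.0562, -0.0097], 0],
    [0.05, [-0.0307, -0.0562, -0.0097], 0],
    [0.05, [-0.0307, -0.0562, -0.0097], 0],
    [0.05, [-0.0307, -0.0562, -0.0097], 0],
    [0.05, [0.0202, -0.0613, 0], 0],
    [0.05, [0.0202, -0.0613, 0], 0],
    [0.05, [0.0202, -0.0613, 0], 0],
    [0.05, [0.0202, -0.0613, 0], 0],
    [0.05, [0.0202, -0.0613, 0], 0],
    [0.05, [0.0202, -0.0613, 0], 0],
    [0.05, [0.0202, -0.0613, 0], 0],
    [0.05, [0.0202, -0.0613, 0], 0],
  ],
)

```text
time: 15.07
tool_pos: [0.554, 0.3309, 0.2857]
ee_rot: [3.139, 0.004, -0.125]
wrist_force: [1.3, -1.1, -0.6]
width: 0.0556
finger_force: 30.0
```

Emit:
shift_gripper(
  ticks=[
    [0.05, [0, 0, 0], -0.0382],
    [0.05, [0, 0, 0], -0.0382],
    [0.05, [0, 0, 0], -0.0382],
    [0.05, [0, 0, 0], -0.0382],
    [0.05, [0, 0, 0], -0.0382],
    [0.05, [0, 0, 0], -0.0382],
    [0.05, [0, 0, 0], -0.0382],
    [0.05, [0, 0, 0], -0.0382],
    [0.05, [0, 0, 0], -0.0382],
    [0.05, [0, 0, 0], -0.0382],
    [0.05, [0, 0, 0], -0.0382],
    [0.05, [0, 0, 0], -0.0382],
    [0.05, [0, 0, 0], -0.0341],
    [0.05, [0, 0, 0], 0],
    [0.05, [0, 0, 0], 0],
    [0.05, [0, 0, 0], 0],
    [0.05, [0, 0, 0], 0],
  ],
)

```text
time: 16.48
tool_pos: [0.554, 0.3292, 0.288]
ee_rot: [-3.14, 0.001, 1.42]
wrist_force: [-0.4, -0.0, -0.7]
width: 0.056
finger_force: 30.0
```

```bash
python3 - <<'E'
from h import *
s=snap('wrist');np.save('w4.npy',s,allow_pickle=True);cv2.imwrite('pics/w4.png',s['color']);t=snap('top');np.save('t4.npy',t,allow_pickle=True)
go(.5525,.33,.034,1.422)
E
```

```text
tool d [ 0.0005 -0.0017  0.2546] turn -0.001 yaw 1.421
```

View pics/w4.png

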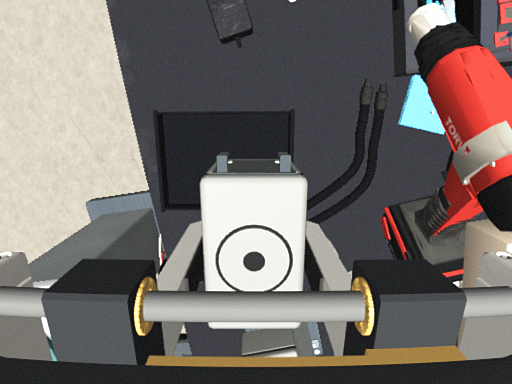

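The wrist view shows the tray's far rim from (155,112) to (294,110) and its left rim down to about (161,209). The held cassette is straight, with its ring at (254,261).

```bash
python3 - <<'E'
from h import *
s=np.load('w4.npy',allow_pickle=True).item()
a,b,c=[onz(s,*p,.03) for p in[(155,112),(294,110),(161,209)]]
print(a.round(4),b.round(4),c.round(4),np.hypot(*(a-b)[:2]),np.hypot(*(a-c)[:2]),np.degrees(np.arctan2((b-a)[1],(b-a)[0])))
u=(b-a)/np.linalg.norm(b-a);v=np.array([-u[1],u[0],0])
m=(a+b)/2-.075*v;print('centre',m.round(4),'P1',(m+.041*u).round(4),'P2',(m-.041*u).round(4))
print('ring',onz(s,254,261,.288+.038))
E
```

```text
[0.4248 0.4298 0.03  ] [0.625  0.4015 0.03  ] [0.4    0.2836 0.03  ] 0.20220421705601732 0.1482570893787411 -8.033867390110222
centre [0.5144 0.3414 0.03  ] P1 [0.555  0.3357 0.03  ] P2 [0.4738 0.3471 0.03  ]
ring [0.55488941 0.32717722 0.326     ]
```

Careful with the scale: shifts go in shares of 0.6 m and turns go in shares of pi rad. That gives: 0.035 m is 0.0583, 0.004 m is 0.0067.

Emit:
shift_gripper(
  ticks=[
    [0.05, [0.0067, 0, 0.0583], 0],
    [0.05, [0, 0, 0.0583], 0],
    [0.05, [0, 0, 0.0583], 0],
    [0.05, [0, 0, 0.0583], 0],
    [0.05, [0, 0, 0.0583], 0],
    [0.05, [0, 0, 0.05], 0],
    [0.05, [0, 0, 0.0333], 0],
    [0.05, [0, 0, 0.025], 0],
    [0.05, [0, 0, 0.0117], 0],
    [0.05, [0, 0, 0], 0],
    [0.05, [0, 0, 0], 0],
    [0.05, [0, 0, 0], 0],
  ],
)

```text
time: 17.58
tool_pos: [0.5559, 0.3339, 0.0439]
ee_rot: [3.139, -0.002, 1.422]
wrist_force: [-0.6, 0.4, -0.5]
width: 0.0559
finger_force: 30.0
```

Emit:
shift_gripper(
  ticks=[
    [0.05, [0, 0, 0.0033], 0],
    [0.05, [0, 0, 0.0033], 0],
    [0.05, [0, 0, 0], 0],
    [0.05, [0, 0, 0], 0],
  ],
)

```text
time: 17.92
tool_pos: [0.5548, 0.3333, 0.0382]
ee_rot: [3.141, -0.0, 1.422]
wrist_force: [0.1, -0.5, -2.2]
width: 0.0555
finger_force: 30.0
```

Converted, 0.002 m is 0.0033, 0.0015 m is 0.0025.

Emit:
shift_gripper(
  ticks=[
    [0.05, [0, 0, 0.0033], 0],
    [0.05, [0, 0, 0.0025], 0],
    [0.05, [0, 0, 0], 0],
    [0.05, [0, 0, 0], 0],
    [0.05, [0, 0, 0], 0],
  ],
)

```text
time: 18.33
tool_pos: [0.5552, 0.3334, 0.0371]
ee_rot: [3.14, -0.001, 1.422]
wrist_force: [-1.7, -1.6, 8.1]
width: 0.0557
finger_force: 30.0
```

It's on the floor. Release, rise and travel to C.

Converted, -0.035 m is -0.0583, -0.02 m is -0.0333.

Emit:
shift_gripper(
  ticks=[
    [0.074, [0, 0, 0], 0],
    [0.074, [0, 0, 0], 0],
    [0.074, [0, 0, 0], 0],
    [0.074, [0, 0, 0], 0],
    [0.074, [0, 0, -0.0333], 0],
    [0.074, [0, 0, -0.0583], 0],
    [0.074, [0, 0, -0.0583], 0],
    [0.074, [0, 0, -0.0583], 0],
    [0.074, [0, 0, -0.0583], 0],
    [0.074, [0, 0, -0.0583], 0],
    [0.074, [0, 0, -0.0333], 0],
  ],
)

```text
time: 19.25
tool_pos: [0.5557, 0.3338, 0.2545]
ee_rot: [3.136, -0.004, 1.422]
wrist_force: [0.7, 0.3, -0.3]
width: 0.074
finger_force: 0.0
```

Emit:
shift_gripper(
  ticks=[
    [0.08, [-0.0625, -0.0191, 0], 0],
    [0.08, [-0.0625, -0.0191, 0], 0],
    [0.08, [-0.0625, -0.0191, 0], 0],
    [0.08, [-0.0625, -0.0191, 0], 0],
    [0.08, [-0.0625, -0.0191, 0], 0],
    [0.08, [-0.0625, -0.0191, 0], 0],
    [0.08, [-0.0625, -0.0191, 0], 0],
    [0.08, [-0.0625, -0.0191, 0], 0],
    [0.08, [-0.0653, 0.015, 0], 0],
    [0.08, [-0.0653, 0.015, 0], 0],
    [0.08, [-0.0653, 0.015, 0], 0],
    [0.08, [-0.0653, 0.015, 0], 0],
    [0.08, [-0.0653, 0.015, 0], 0],
    [0.08, [-0.0653, 0.015, 0], 0],
    [0.08, [-0.0653, 0.015, 0], 0],
    [0.08, [-0.0653, 0.015, 0], 0],
    [0.08, [-0.0653, 0.015, 0], 0],
    [0.08, [-0.0653, 0.015, 0], 0],
  ],
)

```text
time: 20.75
tool_pos: [0.4501, -0.3529, 0.249]
ee_rot: [3.142, -0.0, 1.421]
wrist_force: [0.7, 0.0, 1.2]
width: 0.0802
finger_force: 0.0
```

Emit:
shift_gripper(
  ticks=[
    [0.08, [0, 0, 0], 0.0391],
    [0.08, [0, 0, 0], 0.0391],
    [0.08, [0, 0, 0], 0.0391],
    [0.08, [0, 0, 0], 0.0391],
    [0.08, [0, 0, 0], 0.0391],
    [0.08, [0, 0, 0], 0.0391],
    [0.08, [0, 0, 0], 0.0391],
    [0.08, [0, 0, 0], 0.0391],
    [0.08, [0, 0, 0], 0.0391],
    [0.08, [0, 0, 0], 0.0391],
    [0.08, [0, 0, 0], 0.0391],
    [0.08, [0, 0, 0], 0.0391],
    [0.08, [0, 0, 0], 0],
    [0.08, [0, 0, 0], 0],
    [0.08, [0, 0, 0], 0],
  ],
)

```text
time: 22.0
tool_pos: [0.4504, -0.3508, 0.2491]
ee_rot: [-3.141, 0.0, -0.048]
wrist_force: [-0.2, 0.6, 0.0]
width: 0.0802
finger_force: 0.0
```

```bash
python3 - <<'E'
from h import *
s=snap('wrist');tops(s,[.07],150,2500);go(.451,-.352,.031,-.05)
E
```

```text
[399. 125.] z 0.07 [ 0.5063 -0.532 ] [0.0993 0.1273] yaw -65.5
[253. 175.] z 0.07 [ 0.4518 -0.3517] [0.054  0.0897] yaw -3.8
[ 67. 242.] z 0.07 [ 0.3732 -0.0828] [0.0565 0.1933] yaw -87.1
tool d [0.0006 0.0012 0.2182] turn 0.001 yaw -0.049
```

Converted, 0.035 m is 0.0583, 0.028 m is 0.0467, 0.017 rad is 0.0054.

Emit:
shift_gripper(
  ticks=[
    [0.08, [0.0022, 0.0017, 0.0583], 0.0054],
    [0.08, [0, 0, 0.0583], 0],
    [0.08, [0, 0, 0.0583], 0],
    [0.08, [0, 0, 0.0583], 0],
    [0.08, [0, 0, 0.0583], 0],
    [0.08, [0, 0, 0.0467], 0],
    [0.08, [0, 0, 0.0233], 0],
    [0.08, [0, 0, 0], 0],
    [0.08, [0, 0, 0], 0],
    [0.05, [0, 0, 0], 0],
    [0.05, [0, 0, 0], 0],
    [0.05, [0, 0, 0], 0],
    [0.05, [0, 0, 0], 0],
    [0.05, [0, 0, 0], 0],
  ],
)

```text
time: 23.22
tool_pos: [0.4525, -0.3522, 0.0339]
ee_rot: [3.141, -0.002, -0.067]
wrist_force: [0.0, 2.5, 4.0]
width: 0.0559
finger_force: 30.0
```

Emit:
shift_gripper(
  ticks=[
    [0.05, [0, 0, -0.0333], 0],
    [0.05, [0, 0, -0.05], 0],
    [0.05, [0, 0, -0.0583], 0],
    [0.05, [0, 0, -0.0583], 0],
    [0.05, [0, 0, -0.0583], 0],
    [0.05, [0, 0, -0.0583], 0],
    [0.05, [0, 0, -0.0583], 0],
    [0.05, [0, 0, -0.0417], 0],
    [0.05, [0, 0, 0], 0],
    [0.05, [0, 0, 0], 0],
    [0.05, [0, 0, 0], 0],
    [0.05, [0, 0, 0], 0],
  ],
)

```text
time: 24.22
tool_pos: [0.4509, -0.3513, 0.2791]
ee_rot: [-3.138, 0.004, -0.068]
wrist_force: [1.3, -1.3, -0.8]
width: 0.0559
finger_force: 30.0
```

```bash
python3 - <<'E'
from h import *
go(.40,.04,.28);go(.4735,.345,.285,1.422)
E
```

```text
tool d [-0.0773 -0.3869 -0.0009] turn None yaw -0.068
tool d [-0.0246 -0.6962 -0.0059] turn -1.49 yaw -0.068
```

C is light too. I'll carry it to the near half of the tray.

Converted, -0.0387 m is -0.0645, -0.0077 m is -0.0128.

Emit:
shift_gripper(
  ticks=[
    [0.05, [-0.0128, -0.0645, 0], 0],
    [0.05, [-0.0128, -0.0645, 0], 0],
    [0.05, [-0.0128, -0.0645, 0], 0],
    [0.05, [-0.0128, -0.0645, 0], 0],
    [0.05, [-0.0128, -0.0645, 0], 0],
    [0.05, [-0.0128, -0.0645, 0], 0],
    [0.05, [-0.0128, -0.0645, 0], 0],
    [0.05, [-0.0128, -0.0645, 0], 0],
    [0.05, [-0.0128, -0.0645, 0], 0],
    [0.05, [-0.0128, -0.0645, 0], 0],
    [0.05, [0.011, -0.0645, 0], 0],
    [0.05, [0.011, -0.0645, 0], 0],
    [0.05, [0.011, -0.0645, 0], 0],
    [0.05, [0.011, -0.0645, 0], 0],
    [0.05, [0.011, -0.0645, 0], 0],
    [0.05, [0.011, -0.0645, 0], 0],
    [0.05, [0.011, -0.0645, 0], 0],
    [0.05, [0.011, -0.0645, 0], 0],
  ],
)

```text
time: 25.72
tool_pos: [0.4739, 0.3464, 0.2795]
ee_rot: [3.139, 0.004, -0.067]
wrist_force: [1.1, 0.0, -0.9]
width: 0.0557
finger_force: 30.0
```

Emit:
shift_gripper(
  ticks=[
    [0.05, [0, 0, 0], -0.0395],
    [0.05, [0, 0, 0], -0.0395],
    [0.05, [0, 0, 0], -0.0395],
    [0.05, [0, 0, 0], -0.0395],
    [0.05, [0, 0, 0], -0.0395],
    [0.05, [0, 0, 0], -0.0395],
    [0.05, [0, 0, 0], -0.0395],
    [0.05, [0, 0, 0], -0.0395],
    [0.05, [0, 0, 0], -0.0395],
    [0.05, [0, 0, 0], -0.0395],
    [0.05, [0, 0, 0], -0.0395],
    [0.05, [0, 0, 0], -0.0401],
    [0.05, [0, 0, 0], 0],
    [0.05, [0, 0, 0], 0],
    [0.05, [0, 0, 0], 0],
    [0.05, [0, 0, 0], 0],
  ],
)

```text
time: 27.05
tool_pos: [0.4744, 0.3446, 0.2816]
ee_rot: [-3.141, 0.001, 1.42]
wrist_force: [-0.6, 0.3, -1.3]
width: 0.0558
finger_force: 30.0
```

```bash
python3 - <<'E'
from h import *
s=snap('wrist');np.save('w5.npy',s,allow_pickle=True);cv2.imwrite('pics/w5.png',s['color'])
go(.473,.345,.038,1.422);print(telemetry.get_obs()['tool_pos'])
E
```

```text
tool d [ 1.000e-04 -1.500e-03  2.439e-01] turn -0.002 yaw 1.42
[0.47449387 0.34467256 0.28189608]
```

View pics/w5.png

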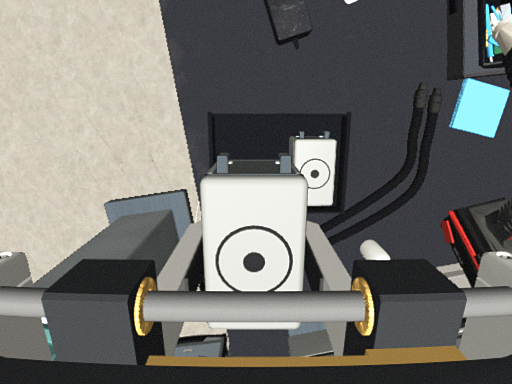

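The first spent cassette stands upright inside the tray, with its ring at (315,173). Now I'll lower the second.

Converted, 0.035 m is 0.0583, 0.03 m is 0.05.

Emit:
shift_gripper(
  ticks=[
    [0.05, [0, -0.0025, 0.0583], 0],
    [0.05, [0, 0, 0.0583], 0],
    [0.05, [0, 0, 0.0583], 0],
    [0.05, [0, 0, 0.0583], 0],
    [0.05, [0, 0, 0.0583], 0],
    [0.05, [0, 0, 0.05], 0],
    [0.05, [0, 0, 0.0333], 0],
    [0.05, [0, 0, 0.0167], 0],
    [0.05, [0, 0, 0.0067], 0],
    [0.05, [0, 0, 0.0033], 0],
    [0.05, [0, 0, 0], 0],
    [0.05, [0, 0, 0], 0],
    [0.05, [0, 0, 0], 0],
  ],
)

```text
time: 28.18
tool_pos: [0.4743, 0.3457, 0.0434]
ee_rot: [3.139, -0.002, 1.421]
wrist_force: [-0.7, -0.2, -1.0]
width: 0.0555
finger_force: 30.0
```

Emit:
shift_gripper(
  ticks=[
    [0.05, [0, 0, 0.0033], 0],
    [0.05, [0, 0, 0.0033], 0],
    [0.05, [0, 0, 0], 0],
    [0.05, [0, 0, 0], 0],
    [0.05, [0, 0, 0], 0],
  ],
)

```text
time: 28.6
tool_pos: [0.4731, 0.345, 0.0373]
ee_rot: [-3.141, 0.0, 1.421]
wrist_force: [0.5, 0.5, -1.3]
width: 0.0562
finger_force: 30.0
```

Emit:
shift_gripper(
  ticks=[
    [0.05, [0, 0, 0.0033], 0],
    [0.05, [0, 0, 0.0017], 0],
    [0.05, [0, 0, 0], 0],
    [0.05, [0, 0, 0], 0],
    [0.05, [0, 0, 0], 0],
  ],
)

```text
time: 29.02
tool_pos: [0.4734, 0.3451, 0.037]
ee_rot: [3.141, -0.001, 1.422]
wrist_force: [-3.2, -3.3, 9.8]
width: 0.0557
finger_force: 30.0
```

Emit:
shift_gripper(
  ticks=[
    [0.074, [0, 0, 0], 0],
    [0.074, [0, 0, 0], 0],
    [0.074, [0, 0, 0], 0],
    [0.074, [0, 0, 0], 0],
    [0.074, [0, 0, -0.0333], 0],
    [0.074, [0, 0, -0.0583], 0],
    [0.074, [0, 0, -0.0583], 0],
    [0.074, [0, 0, -0.0583], 0],
    [0.074, [0, 0, -0.0583], 0],
    [0.074, [-0.05, 0, -0.0333], 0],
    [0.074, [-0.05, -0.0333, 0], 0],
    [0.074, [-0.05, -0.0333, 0], 0],
    [0.074, [-0.05, -0.0333, 0], 0],
    [0.074, [-0.05, -0.0333, 0], 0],
    [0.074, [-0.05, -0.0333, 0], 0],
    [0.074, [0, 0, 0], 0],
    [0.074, [0, 0, 0], 0],
    [0.074, [0, 0, 0], 0],
  ],
)

```text
time: 30.52
tool_pos: [0.3479, 0.1822, 0.2146]
ee_rot: [3.141, -0.001, 1.421]
wrist_force: [0.0, -0.2, -0.9]
width: 0.074
finger_force: 0.0
```

```bash
python3 - <<'E'
from h import *
s=snap('wrist');t=snap('top');c=snap('scene');np.save('t6.npy',t,allow_pickle=True);np.save('c6.npy',c,allow_pickle=True)
a=cv2.resize(c['color'][110:250,140:330],(570,420),interpolation=cv2.INTER_CUBIC);b=cv2.resize(s['color'],(228,171))
im=np.zeros((420,798,3),np.uint8);im[:,:570]=a;im[:171,570:]=b;cv2.imwrite('pics/f.png',im);print(telemetry.get_obs()['tool_pos'])
E
```

```text
[0.34815453 0.18254614 0.2141899 ]
```

View pics/f.png

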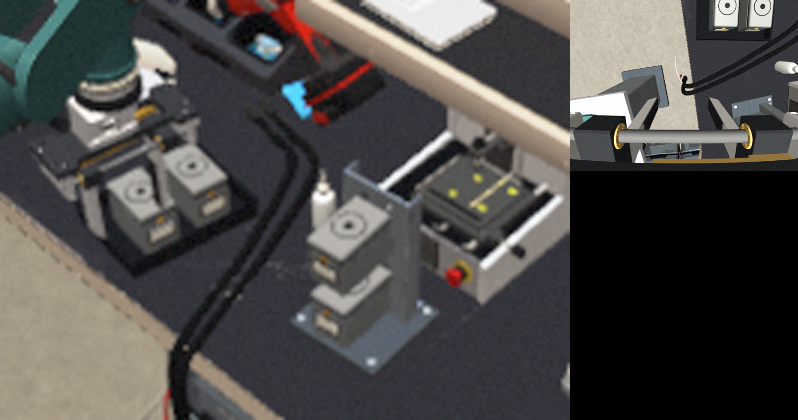

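Both spent cassettes stand in the tray at (141,192) and (197,165), and the full one hangs square at (349,226). Next I'll check its hanging height from the vertical offset between its card at (321,266) and the fixed one's at (323,324).

```bash
python3 - <<'E'
from h import *
c=np.load('c6.npy',allow_pickle=True).item();t=np.load('t6.npy',allow_pickle=True).item()
g=cv2.cvtColor(c['color'],6)
# column-patch match of front card: fixed vs hung
T=g[207:228,243:256].astype(np.float32);R=g[178:207,238:260].astype(np.float32)
r=cv2.matchTemplate(R,T,cv2.TM_CCOEFF_NORMED);_,v,_,p=cv2.minMaxLoc(r);print('score',v,'shift',p[0]+238-243,p[1]+178-207)
for dz in(.094,.098,.102,.106):
    a=proj(c,[.49,.003,.05]);b=proj(c,[.489,.003,.05+dz]);print(dz,(b-a).round(2))
# ring by two views
def tri(p,q):
    o1,d1=ray(t,*p);o2,d2=ray(c,*q);k=np.linalg.lstsq(np.stack([d1,-d2],1),o2-o1,rcond=None)[0]
    a=o1+k[0]*d1;b=o2+k[1]*d2;return ((a+b)/2).round(4),(a-b).round(4)
gt=cv2.cvtColor(t['color'],6)[188:210,247:268];print(gt)
print('ring scene z plane',[onz(c,256.0,185.0,z).round(4) for z in(.187,.191,.195)])
E
```

```text
score 0.5236383676528931 shift -4 -21
0.094 [ -0.88 -17.54]
0.098 [ -0.91 -18.33]
0.102 [ -0.94 -19.11]
0.106 [ -0.97 -19.9 ]
[[ 73 106 181 227 234 232 229 224 213 204 199 203 212 222 228 228 212 144
   87  77  78]
 [ 74 103 177 226 233 228 210 208 217 221 219 218 213 210 220 227 215 152
  100  90  92]
 [ 85 103 166 223 230 216 202 217 229 231 231 231 227 219 208 217 215 159
  109  97  97]
 [ 95 105 160 220 226 205 215 229 231 229 228 231 231 227 204 200 209 165
  114 100  98]
 [ 98 105 153 213 217 211 225 231 226 203 196 219 231 231 218 200 208 171
  119 101  98]
 [ 99 103 146 204 208 220 231 230 210 159 141 184 224 232 225 202 209 179
  127 103  99]
 [ 99 101 140 199 202 221 231 230 201 144 123 167 219 232 225 198 208 185
  132 104  99]
 [ 99 100 134 196 202 212 229 231 220 187 174 197 225 232 225 202 210 191
  136 105  97]
 [101  99 130 198 215 206 221 231 231 225 222 226 231 230 218 210 218 196
  139 103  97]
 [ 99  97 125 198 223 206 203 222 231 233 233 232 229 224 212 219 224 201
  138 102  98]
 [ 98  95 123 196 227 224 205 205 220 227 228 224 209 207 219 228 228 206
  141 101 
[... 403 characters left out ...]
234 234 234 233 233 232 232 224
  170 116 101]
 [ 99  99 110 160 224 236 236 236 236 235 235 234 233 233 232 230 230 222
  170 119 102]
 [100 101 106 151 217 232 233 233 232 231 230 228 225 222 217 212 208 196
  153 114 102]
 [101 100 102 131 189 206 203 199 196 195 196 188 181 173 164 153 143 133
  111  99 100]
 [ 99  98  98 103 130 137 137 141 144 160 179 169 160 147 139 133 123 121
  102  95  98]
 [ 99  99  97  97 116 122 129 152 160 162 174 176 172 174 172 166 159 149
  113  96  97]
 [ 99  99  97 107 144 153 152 159 157 152 159 156 149 151 145 131 123 116
  105  99 100]]
ring scene z plane [array([0.5326, 0.0098, 0.187 ]), array([0.5297, 0.0068, 0.191 ]), array([0.5268, 0.0039, 0.195 ])]
```

```bash
python3 - <<'E'
from h import *
c=np.load('c6.npy',allow_pickle=True).item();t=np.load('t6.npy',allow_pickle=True).item();c0=np.load('scene0.npy',allow_pickle=True).item();t0=np.load('top0.npy',allow_pickle=True).item()
def dot(s,u,v,r=3):
    g=cv2.cvtColor(s['color'],6).astype(float);p=g[v-r:v+r+1,u-r:u+r+1];y,x=np.mgrid[v-r:v+r+1,u-r:u+r+1]
    w=np.clip(np.percentile(p,70)-p,0,None);w[w<.35*w.max()]=0;return np.array([(w*x).sum(),(w*y).sum()])/w.sum()
def tri(t,p,c,q):
    o1,d1=ray(t,*p);o2,d2=ray(c,*q);k=np.linalg.lstsq(np.stack([d1,-d2],1),o2-o1,rcond=None)[0]
    a=o1+k[0]*d1;b=o2+k[1]*d2;return ((a+b)/2).round(4),(a-b).round(4)
p,q=dot(t,257,194),dot(c,256,185);print('hung',p,q,*tri(t,p,c,q))
u=proj(t0,[.5335,.006,.093]).round().astype(int);v=proj(c0,[.5335,.006,.093]).round().astype(int)
p,q=dot(t0,*u),dot(c0,*v);print('fixed',p,q,*tri(t0,p,c0,q))
for P in([.554,.333,.073],[.473,.345,.073]):
    u=proj(t,P).round().astype(int);v=proj(c,P).round().astype(int);p,q=dot(t,*u),dot(c,*v);print('tray',u,v,p.round(1),q.round(1),*tri(t,p,c,q))
E
```

```text
hung [256.83831283 193.81019332] [255.87550201 184.60240964] [0.5302 0.0057 0.1938] [ 0.0026 -0.0019  0.0005]
fixed [256.938 197.446] [256.53938077 203.39000543] [0.5327 0.0059 0.0964] [ 0.0037 -0.0028  0.0006]
tray [174 194] [204 165] [174.8 193.9] [203.5 164.7] [0.5528 0.3284 0.078 ] [ 0.0033 -0.0023  0.0001]
tray [170 215] [186 173] [171.3 214.3] [186.5 173.4] [0.4725 0.3408 0.0754] [ 0.0032 -0.0021 -0.    ]
```

The hung cassette is 97.4 mm above the fixed one, against 98 mm expected, so it is fully home. Both spent ones are on the tray floor and the robot is clear.

```bash
python3 -c "
from bench import robot, cams, job, telemetry
print(job.close_job())"
```

```text
the job is handed in; nothing more can be done
None
```

I hung the full cassette (about 0.63 kg) fully home in the top slots, stood both spent ones upright on the tray floor, and handed the job in at about 31 s; no verdict was returned.

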